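Set out the titration place

ROBOT

A 7-joint arm with a two-finger parallel gripper is mounted at the origin on the work surface. World frame = base frame: x ahead of the robot, y to its left, z up, the work surface at z = 0. Lengths are in m, angles in rad, forces in N, time in s.
With the tool pointing down it reaches from about 0.425 to 1.025 m from the base axis. Payload 9.4 kg.
Tool frame: the origin (TCP) lies on the centre line of the jaws, within the pads' length; the fingertips stand 8 mm ahead of it and the grasp point (between the pads) lies 11 mm behind it; z points along the fingers, y is the line along which they close (so a half turn about z gives the same grasp; the last joint's range is limited). The gripper opens to 93 mm and grips with 3 to 60 N. Pads are 15 mm wide; open, the fingers measure 128 mm over their backs; the gripper's body (75 mm by 188 mm) begins 65 mm behind the grasp point.
Start: joints at [1.092, 0.599, -0.003, 1.599, 0.002, 0.943, -0.08], TCP at [0.284, -0.667, 0.227] pointing down, gripper open.
Joint ranges: [-2.57, 2.57], [-0.35, 1.97], [-1.29, 1.29], [0.11, 2.56], [-1.05, 4.19], [0.11, 1.86], [-2.63, 2.63]. Speed limits (rad/s): [2.22, 2.22, 3.01, 3.01, 3.14, 3.14, 3.14].

INTERFACE

Orientations are given as a 3x3 rotation matrix whose columns are the frame's x, y, z axes.
In Python, from plant import env, read_camera, camera_info gives the robot as it stands.
- The arm moves only by the tool play_rows, never from a script. Its argument "moves" is one flat list of numbers, 7 for each row, row after row: the opening, from 0 (shut) to 1 (fully open), then the shift along the tool's x, y, z in mm, then the turn, a rotation vector about the tool's x, y, z in rad. In form: [claw, x, y, z, rx, ry, rz, claw, x, y, z, rx, ry, rz, ...]. A call has 1 to 5 rows; each row is the pose to reach, as a shift and turn from the pose commanded when the call began, along the tool's axes at that moment; what a row does not reach only later rows make up. A row lasts 1/10 s, in which the tool goes at most 50 mm and 8.59 degrees, less where a joint would pass 70% of its speed; a pose out of reach is approached as far as the arm can. A call with a gripper value outside its range is refused whole. The fingers move at their own pace and stop on an object; the grip force is fixed at half the most. Time passes only in rows, so rows that repeat a pose let the fingers close. It gives the time, the measured TCP pose, the force, the opening and the grip force at its end, in the units of the state.
- env.observe(): the state, without advancing time (a new reading comes with each control period).
- read_camera(name): name is "side" or "top"; returns the picture (420x560x3 uint8, red, green, blue); there is no depth.
- camera_info(name): a dict with "fovy" (degrees; the focal length in pixels is half the picture's height over the tangent of half this angle, whatever the lens; pixels are square), "cx", "cy" (the principal point, pixels), "k1" (the pictures are not rectified: a ray, as slopes to the right and down, at radius r is drawn at 1 + k1 r^2 times it, then the intrinsics apply), "eye" and "rotation" of the camera in the world. Camera axes: x right, y down, z forward; pixel columns grow to the right and rows downward; lengths in m; the calibration is good to about 2 mm. A picture is of the moment at which its call begins. camera_info takes no time and is no camera call.
- env.finish_job(): hands the job in; it is judged then, once.
The state is a dict: "time": time; "q": joint angles; "qvel": joint speeds; "effort": joint torques, N m; "eef_pos": TCP position; "tcp_rot": TCP orientation; "force": force on the tool from outside, world axes, zero at the start; "ft_torque": the same for the moment, N m; "opening": finger opening in m; "grip_force": force on a finger pad.
Only numpy, scipy, OpenCV 4.12 (cv2) and the standard library are available. Lean on these libraries where they do the work, as an engineer would, in place of code of your own. Each camera call takes 0.05 s, during which the arm holds its last target. There are 200 camera calls.

TASK

Set out the titration place around the magnetic stirrer: stand the stoppered flask in the centre of the stirrer's white plate, and the three reagent bottles in a straight, evenly spaced row along the middle of the blue spill tray, the white bottle at the end nearer the stirrer, the amber bottle at the other end and the small green dropper bottle midway between them. Stand the empty beaker on the bench on the stirrer's free side (the side away from the tray), level with the plate's centre and about two fingers' width clear of the stirrer. Set everything down gently and upright, without dropping or tipping anything, and leave the measuring cylinder, the red pipette bulb and the tube rack where they are.

Things in the scene. Friction and masses are not known exactly. Their poses are not given: they have to be found in the camera images.
- flask: Loose conical glass flask, clear, with a green stopper; 156 mm tall, base 85 mm across, tapering to a 34 mm wide neck that runs straight from 100 to 134 mm; the stopper's head, 36 mm across, is from 134 to 156 mm; grip it by the neck and stopper at about 130 mm. About 0.2 kg. Round, so its yaw does not matter; origin at the centre of its underside, z up.
- acid: Loose amber glass reagent bottle with a blue cap and a paper label, 140 mm tall; body 62 mm across up to 85 mm, then the shoulder narrows to a 32 mm neck; on top a blue screw cap 38 mm across and 28 mm high (from 112 to 140 mm), a good grip from above. About 0.36 kg. Round, so its yaw does not matter; origin at the centre of its underside, z up.
- water: Loose opaque white plastic bottle with a red cap and a red band, 140 mm tall; body 62 mm across up to 85 mm, then the shoulder narrows to a 32 mm neck; on top a red screw cap 38 mm across and 28 mm high (from 112 to 140 mm), a good grip from above. About 0.3 kg. Round, so its yaw does not matter; origin at the centre of its underside, z up.
- indicator: Loose small green glass dropper bottle with a black dropper top; 105 mm tall over its rubber bulb; body 38 mm across up to 62 mm, collar 23 mm across from 68 to 82 mm, bulb 15 mm across above; grip the body at about 52 mm. About 0.1 kg. Round, so its yaw does not matter; origin at the centre of its underside, z up.
- beaker: Loose clear glass beaker, open at the top, empty, 70 mm tall, 50 mm across outside, wall 2.5 mm; grip it round the outside at about 45 mm. About 0.07 kg. Round, so its yaw does not matter; origin at the centre of its underside, z up.
- stirrer: Fixed magnetic stirrer, left or right of the tray: white case with a round white plate 130 mm across, its surface 64 mm above the bench. Origin on the bench below the plate's centre; the knob panel faces -x, about to the robot; the case reaches 90 mm to -x, 70 to +x, 75 to each side (y). Two fingers clear of its free side puts the beaker's centre about 140 mm from the origin along y.
- tray: Fixed shallow blue plastic spill tray, 140 mm (x) by 310 mm (y) outside, rim 18 mm high, walls and floor 5 mm thick (bottles stand 5 mm above the bench). Origin at the centre of its underside; its long side lies along its y axis. The row runs along this axis: one bottle at the centre, the others about 100 mm to either side.
- cylinder: Bystander, loose: clear plastic measuring cylinder on a round blue foot, 150 mm tall, tube 25 mm across, foot 60 mm across. Origin at the centre of its underside.
- bulb: Bystander, loose: red rubber pipette bulb lying on the bench, 56 mm across and 50 mm tall, its stems along its x axis reaching 65 mm to +x and 53 mm to -x. Origin at the centre of its underside.
- rack: Bystander, loose: white test-tube rack with orange-capped tubes, 70 mm (x) by 220 mm (y), 102 mm tall over the caps, standing beyond the stirrer and the tray. Origin at the centre of its underside.
There are look-alikes about, which are no part of the job. There is more than one size of the indicator; the one meant has the size given above.

How it is judged:
At the end, for the whole second after the job is handed in: Flask within 12 mm of the plate's centre. In the tray, within 15 mm of its long centre line: white bottle 80-120 mm from centre, stirrer end; amber the same, other end; dropper within 15 mm of centre. Beaker on free side, 8-70 mm clear, within 30 mm of level. All upright (0.1 rad), at rest (horizontal distance between flask and stirrer below 0.012 m and z of flask in the frame of stirrer between 0.058 and 0.07 m and x of acid in the frame of tray between -0.015 and 0.015 m and z of acid in the frame of tray between 0 and 0.01 m and x of indicator in the frame of tray between -0.015 and 0.015 m and z of indicator in the frame of tray between 0 and 0.01 m and x of water in the frame of tray between -0.015 and 0.015 m and z of water in the frame of tray between 0 and 0.01 m and y of indicator in the frame of tray between -0.015 and 0.015 m and x of beaker in the frame of stirrer between -0.03 and 0.03 m and z of beaker in the frame of stirrer between -0.005 and 0.006 m and ((y of tray in the frame of stirrer above 0 m and y of water in the frame of tray between -0.12 and -0.08 m and y of acid in the frame of tray between 0.08 and 0.12 m and y of beaker in the frame of stirrer between -0.17 and -0.108 m) or (y of tray in the frame of stirrer below 0 m and y of water in the frame of tray between 0.08 and 0.12 m and y of acid in the frame of tray between -0.12 and -0.08 m and y of beaker in the frame of stirrer between 0.108 and 0.17 m)) and angle between each of flask, acid, indicator, water, beaker's own z axis and vertical below 0.1 rad and linear speed of each of flask, acid, indicator, water, beaker below 0.02 m/s); the robot touches nothing.
It fails at once if one of the five things is dropped: it moves faster than 0.5 m/s without being held ((contact force between flask and the fingers below 0.05 N and linear speed of flask above 0.5 m/s) or (contact force between acid and the fingers below 0.05 N and linear speed of acid above 0.5 m/s) or (contact force between indicator and the fingers below 0.05 N and linear speed of indicator above 0.5 m/s) or (contact force between water and the fingers below 0.05 N and linear speed of water above 0.5 m/s) or (contact force between beaker and the fingers below 0.05 N and linear speed of beaker above 0.5 m/s)).
It fails at once if one of the five things is tipped over (more than 0.7 rad) (angle between any of flask, acid, indicator, water, beaker's own z axis and vertical above 0.7 rad).
It fails at once if a bystander (measuring cylinder, red bulb or tube rack) is shifted by more than 25 mm or tipped (distance of any of cylinder, bulb, rack from where it was at the start of the episode above 0.025 m or angle between any of cylinder, bulb, rack's own z axis and vertical above 0.4 rad).
It also fails if it takes over 122 s, if anything falls off the work surface, if the arm or the gripper's body presses on something with over 40 N, if the wrist force passes 120 N, or if a joint passes its speed limit or range.

## Working session

There is one attempt and no reset: what is moved stays moved. The work goes in short steps, Python scripts to look and compute and a tool call to move; the robot and the scene stay as the last step left them, time stands still between calls to the robot, and variables do not carry over. Pictures are saved under pics/ and viewed, at most 14 in all, crops included, and the job is handed in when it is done.

Besides the shell and the picture viewer there is one more tool, called after "Request:" by a JSON object that holds its "api" and its "payload". play_rows: Moves the arm, as the interface text tells. Its arguments: {"type":"object","properties":{"moves":{"type":"array","items":{"type":"number"}}},"required":["moves"]}

```bash
mkdir -p pics; ls
python3 - <<'E'
from plant import env, read_camera, camera_info
import cv2
for n in("side","top"):
    cv2.imwrite(f"pics/{n}0.png",read_camera(n)[:,:,::-1]); print(n,camera_info(n))
s=env.observe(); print(s['time'],s['eef_pos'],s['tcp_rot'],s['opening'])
E
```

```text
pics
side {'fovy': 51.16693985705582, 'cx': 281.4642072495697, 'cy': 215.32730067159662, 'k1': -0.10702444672104627, 'eye': array([ 0.40481481, -0.85851805,  0.65452315]), 'rotation': array([[ 0.98576899, -0.10611069,  0.13038408],
       [-0.16786591, -0.57994207,  0.79717516],
       [-0.0089736 , -0.8077176 , -0.58950127]])}
top {'fovy': 54.561286691614704, 'cx': 280.40844795597843, 'cy': 212.00129318320705, 'k1': 0.013813330213137257, 'eye': array([ 0.34562429, -0.02225467,  1.30437538]), 'rotation': array([[ 0.0112258 , -0.98492491,  0.17261778],
       [-0.99993513, -0.01072456,  0.00383616],
       [-0.00192708, -0.17264965, -0.98498141]])}
0.1 [ 0.28334065 -0.66687774  0.22585678] [[ 9.20345787e-01  3.91105095e-01 -6.60716129e-04]
 [ 3.91105632e-01 -9.20344977e-01  1.22778744e-03]
 [-1.27892847e-04 -1.38839880e-03 -9.99999028e-01]] 0.09282517432003128
```

View pics/top0.png

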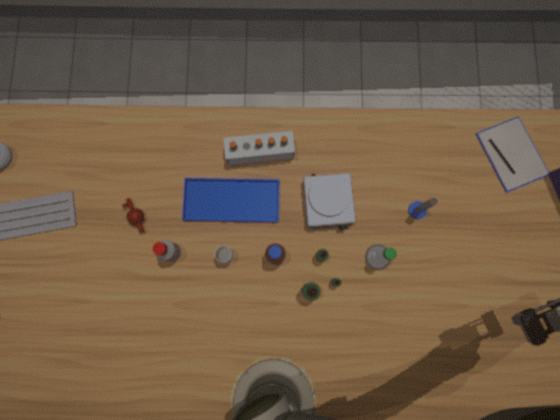

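View pics/side0.png

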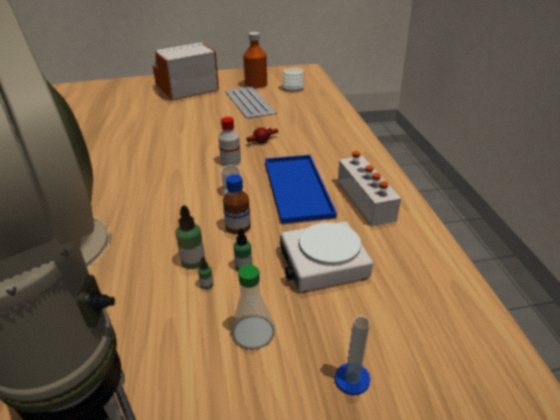

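The top view shows the tray at (232,200), the stirrer at (330,200) to its -y side, and the rack at (259,147). The objects are water with its red cap at (160,248), the beaker at (224,255), acid with its blue cap at (276,253) and the flask's stopper at (390,254). Green droppers stand at (322,256), (336,282) and (311,292), and the cylinder is at (420,208). I'll measure these next.

```bash
cat > h.py <<'E'
import numpy as np, cv2
from plant import env, read_camera, camera_info
def K(c): 
    f=210/np.tan(np.radians(c['fovy']/2)); return np.array([[f,0,c['cx']],[0,f,c['cy']],[0,0,1.]]),np.array([c['k1'],0,0,0,0])
def rays(n,px):
    c=camera_info(n);k,d=K(c)
    p=cv2.undistortPoints(np.array(px,float).reshape(-1,1,2),k,d)[:,0]
    return c['eye'],np.c_[p,np.ones(len(p))]@c['rotation'].T
def plane(n,px,z):
    e,r=rays(n,px); return e+r*((z-e[2])/r[:,2])[:,None]
def proj(n,P):
    c=camera_info(n);k,d=K(c);R=c['rotation'].T
    return cv2.projectPoints(np.array(P,float).reshape(-1,1,3),cv2.Rodrigues(R)[0],-R@c['eye'],k,d)[0][:,0]
def tri(pa,pb):
    (e1,r1),(e2,r2)=rays('top',[pa]),rays('side',[pb]); r1=r1[0];r2=r2[0]
    s=np.linalg.lstsq(np.c_[r1,-r2],e2-e1,rcond=None)[0]
    a=e1+s[0]*r1;b=e2+s[1]*r2; return (a+b)/2,np.linalg.norm(a-b)
def blobs(img,lo,hi,roi,amin=15):
    x0,y0,x1,y1=roi; h=cv2.cvtColor(img[y0:y1,x0:x1],cv2.COLOR_RGB2HSV)
    m=cv2.inRange(h,np.array(lo),np.array(hi)); n,_,st,c=cv2.connectedComponentsWithStats(m)
    return [(np.round(c[i]+[x0,y0],1).tolist(),(st[i,:4]+[x0,y0,0,0]).tolist(),int(st[i,4])) for i in range(1,n) if st[i,4]>=amin]
E
python3 - <<'E'
from h import *
t=cv2.imread('pics/top0.png')[:,:,::-1].copy(); s=cv2.imread('pics/side0.png')[:,:,::-1].copy()
print('blue top',blobs(t,(105,120,60),(130,255,255),(170,165,450,275)))
print('red top',blobs(t,(0,200,110),(6,255,255),(110,190,190,270))+blobs(t,(174,180,90),(179,255,255),(110,190,190,270)))
print('green top',blobs(t,(45,90,40),(85,255,255),(290,230,420,310)))
print('white top',blobs(t,(0,0,150),(179,60,255),(290,165,370,240)))
print('blue side',blobs(s,(105,120,50),(130,255,255),(200,140,400,400)))
print('red side',blobs(s,(0,190,110),(6,255,255),(200,100,300,180))+blobs(s,(174,180,90),(179,255,255),(200,100,300,180)))
print('green side',blobs(s,(45,90,40),(85,255,255),(150,190,300,350)))
c=cv2.resize(t[125:305,120:440],None,fx=2.5,fy=2.5,interpolation=cv2.INTER_CUBIC); cv2.imwrite('pics/tc.png',c[:,:,::-1])
c=cv2.resize(s[100:360,150:410],None,fx=2.3,fy=2.3,interpolation=cv2.INTER_CUBIC); cv2.imwrite('pics/sc.png',c[:,:,::-1])
E
```

```text
blue top [([230.8, 199.8], [183, 179, 96, 43], 3873), ([415.9, 209.9], [409, 202, 17, 16], 115), ([274.5, 251.7], [269, 246, 12, 13], 122)]
red top [([158.4, 248.1], [154, 243, 11, 11], 56)]
green top [([389.6, 253.2], [384, 248, 12, 12], 111), ([307.4, 285.3], [304, 284, 8, 4], 16)]
white top []
blue side [([298.4, 189.4], [266, 156, 70, 67], 3279), ([233.9, 182.7], [226, 174, 16, 18], 234), ([351.7, 380.7], [335, 364, 35, 30], 609)]
red side [([227.0, 119.3], [222, 117, 11, 6], 52), ([261.3, 129.8], [259, 128, 6, 6], 21)]
green side [([190.5, 234.7], [177, 226, 24, 19], 248), ([242.5, 249.5], [235, 242, 15, 16], 168), ([248.3, 275.0], [238, 264, 21, 23], 380), ([204.6, 272.4], [199, 267, 12, 12], 88)]
```

View pics/tc.png

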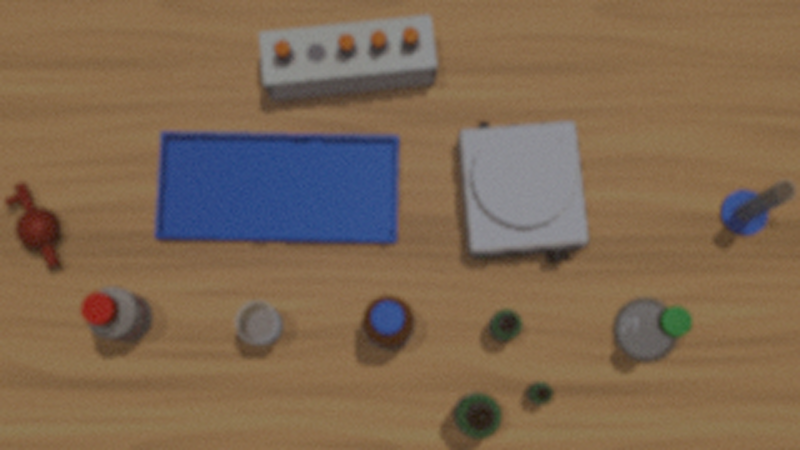

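View pics/sc.png

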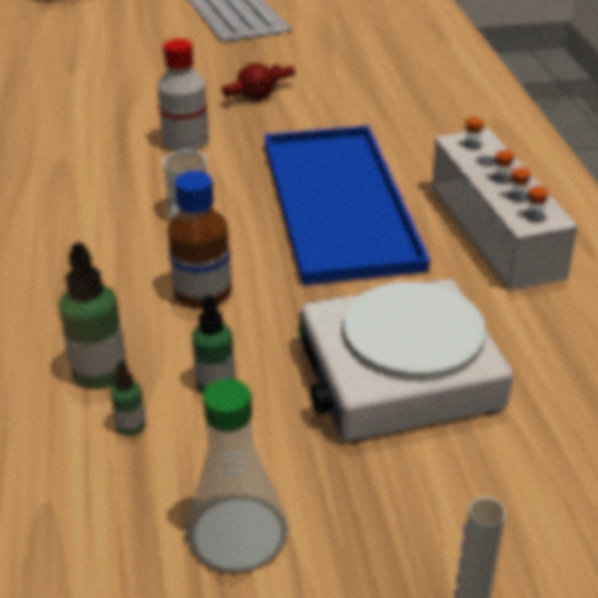

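The crops settle the layout. In the top crop the plate is about (525,176), the tray corners (163,132)/(399,135)/(398,243)/(156,240), the beaker (259,324) and the dropper (506,325). In the side crop the plate's ellipse is centred at (414,329), and the middle-sized dropper is at (213,350).

Run:
```python
from h import *
np.set_printoptions(precision=4,suppress=True)
T=lambda u,v:((u+.5)/2.5-.5+120,(v+.5)/2.5-.5+125)
S=lambda u,v:((u+.5)/2.3-.5+150,(v+.5)/2.3-.5+100)
pl=plane
print('plate top',pl('top',[T(525,176),T(470,176),T(581,176),T(525,229)],.064)); print('plate side',pl('side',[S(414,329),S(344,329),S(485,329),S(414,284),S(414,376)],.064))
print('case top',pl('top',[T(460,128),T(575,123),T(587,244),T(470,254)],.058))
for z in(.018,): 
  c=pl('top',[T(163,132),T(399,135),T(398,243),T(156,240)],z);print('tray',c,c.mean(0))
  c=pl('side',[S(266,136),S(370,127),S(428,264),S(303,275)],z);print('tray side',c,c.mean(0))
for n,a,b,z in(('acid',(274.5,251.7),(233.9,182.7),.132),('water',T(100,308),S(178,54),.130),('flask',(389.6,253.2),(248.3,275),.147)):
  print(n,tri(a,b),pl('top',[a],z),pl('side',[b],z))
# round the bodies
print('beaker rim top',pl('top',[T(259,324),T(236,324),T(283,324),T(259,300),T(259,349)],.07),'side',pl('side',[S(185,160)],.07), 'bottom',pl('side',[S(186,208)],0))
print('ind top',pl('top',[T(505,325),T(489,325),T(522,325)],.062),'bulb',tri(T(511,319),S(209,304)),'side w',pl('side',[S(193,345),S(213,334),S(233,345)],.06))
print('flask base top',pl('top',[T(645,330)],.0),'side',pl('side',[S(238,534)],0.))
print('cyl foot',pl('top',[T(745,213)],.0),pl('top',[T(786,190)],.15))
print('bulb',pl('top',[T(38,229)],.03), 'rack',pl('top',[T(260,33),T(432,18),T(437,70),T(263,85)],.075))
print('big',pl('top',[T(478,415)],.08),'small',pl('top',[T(540,393)],.04))
```

```text
plate top [[ 0.6181 -0.1703  0.064 ]
 [ 0.6174 -0.1018  0.064 ]
 [ 0.6188 -0.24    0.064 ]
 [ 0.5512 -0.1697  0.064 ]]
plate side [[ 0.6189 -0.1747  0.064 ]
 [ 0.5559 -0.1632  0.064 ]
 [ 0.6829 -0.1866  0.064 ]
 [ 0.6362 -0.1086  0.064 ]
 [ 0.6027 -0.2364  0.064 ]]
case top [[ 0.6805 -0.0896  0.058 ]
 [ 0.6885 -0.2347  0.058 ]
 [ 0.5342 -0.2468  0.058 ]
 [ 0.5201 -0.1022  0.058 ]]
tray [[ 0.6817  0.2948  0.018 ]
 [ 0.681  -0.0124  0.018 ]
 [ 0.5389 -0.0128  0.018 ]
 [ 0.5394  0.2964  0.018 ]] [0.6103 0.1415 0.018 ]
tray side [[ 0.5463  0.2941  0.018 ]
 [ 0.685   0.2933  0.018 ]
 [ 0.6781 -0.0185  0.018 ]
 [ 0.5428 -0.0138  0.018 ]] [0.6131 0.1388 0.018 ]
acid (array([ 0.4357, -0.0019,  0.1274]), np.float64(0.0005002200392266751)) [[ 0.4351 -0.002   0.132 ]] [[ 0.4357 -0.0093  0.132 ]]
water (array([0.4427, 0.3298, 0.127 ]), np.float64(0.00034755518502882005)) [[0.4426 0.3289 0.13  ]] [[0.4423 0.323  0.13  ]]
flask (array([ 0.4341, -0.3281,  0.1471]), np.float64(0.001288389911650643)) [[ 0.4334 -0.3281  0.147 ]] [[ 0.4347 -0.3279  0.147 ]]
beaker rim top [[0.4303 0.1537 0.07  ]
 [0.43   0.1815 0.07  ]
 [0.4306 0.1247 0.07  ]
 [0.4593 0.1547 0.07  ]
 [0.4003 0.1526 0.07  ]] side [[0.4349 0.1608 0.07  ]] bottom [[0.4313 0.168  0.    ]]
ind top [[ 0.4329 -0.1444  0.062 ]
 [ 0.4327 -0.125   0.062 ]
 [ 0.4332 -0.1651  0.062 ]] bulb (array([ 0.4366, -0.148 ,  0.0983]), np.float64(0.0018080423289028613)) side w [[ 0.4179 -0.1564  0.06  ]
 [ 0.4373 -0.1441  0.06  ]
 [ 0.4536 -0.1628  0.06  ]]
flask base top [[ 0.433  -0.3288  0.    ]] side [[ 0.4356 -0.328   0.    ]]
cyl foot [[ 0.586 -0.463  0.   ]] [[ 0.5858 -0.4607  0.15  ]]
bulb [[0.5501 0.4435 0.03  ]] rack [[ 0.7972  0.1647  0.075 ]
 [ 0.8195 -0.0529  0.075 ]
 [ 0.7508 -0.0596  0.075 ]
 [ 0.7289  0.1585  0.075 ]]
big [[ 0.3255 -0.1101  0.08  ]] small [[ 0.3521 -0.1888  0.04  ]]
```

Request:
{"api": "play_rows", "payload": {"moves": [1,0,0,0,0,0,0.13,1,0,0,0,0,0,0.27,1,0,0,0,0,0,0.4018,1,0,0,0,0,0,0.4018]}}

```text
time: 0.5
eef_pos: [0.2837, -0.667, 0.2261]
tcp_rot: [[1.0, -0.002, -0.001], [-0.002, -1.0, 0.001], [-0.001, -0.001, -1.0]]
force: [0.0, -1.1, -0.0]
opening: 0.0927
grip_force: 0.0
```

Request:
{"api": "play_rows", "payload": {"moves": [1,5,-20,0,0,0,0,1,17,-60,0,0,0,0,1,29,-100,0,0,0,0,1,43,-145,0,0,0,0,1,55,-190,0,0,0,0]}}

```text
time: 1.0
eef_pos: [0.3389, -0.4755, 0.2264]
tcp_rot: [[1.0, 0.005, -0.0], [0.005, -1.0, 0.0], [-0.0, -0.0, -1.0]]
force: [0.4, 0.5, -1.1]
opening: 0.0933
grip_force: 0.0
```

Request:
{"api": "play_rows", "payload": {"moves": [1,13,-45,0,0,0,0,1,26,-90,0,0,0,0,1,39,-135,0,0,0,0,1,52,-180,0,0,0,0,1,65,-225,0,0,0,0]}}

```text
time: 1.5
eef_pos: [0.4037, -0.2505, 0.2267]
tcp_rot: [[1.0, 0.005, 0.0], [0.005, -1.0, -0.0], [0.0, 0.0, -1.0]]
force: [0.5, 0.4, 0.7]
opening: 0.0931
grip_force: 0.0
```

Request:
{"api": "play_rows", "payload": {"moves": [1,13,-45,0,0,0,0,1,24,-85,0,0,0,0,1,30,-106,0,0,0,0,1,30,-106,0,0,0,0]}}

```text
time: 1.9
eef_pos: [0.4344, -0.1432, 0.2267]
tcp_rot: [[1.0, 0.009, 0.0], [0.009, -1.0, 0.001], [0.0, -0.001, -1.0]]
force: [-0.3, -0.0, 0.2]
opening: 0.093
grip_force: 0.0
```

Request:
{"api": "play_rows", "payload": {"moves": [1,0,3,40,0,0,0,1,0,3,85,0,0,0,1,0,3,130,0,0,0,1,0,3,170,0,0,0,1,0,3,185,0,0,0]}}

```text
time: 2.4
eef_pos: [0.4319, -0.1501, 0.0385]
tcp_rot: [[1.0, 0.002, -0.004], [0.002, -1.0, 0.001], [-0.004, -0.001, -1.0]]
force: [-0.8, -0.2, 0.1]
opening: 0.0927
grip_force: 0.0
```

Request:
{"api": "play_rows", "payload": {"moves": [0.4,0,0,0,0,0,0,0.1,0,0,0,0,0,0,0.1,0,0,0,0,0,0,0.1,0,0,0,0,0,0,0.1,0,0,0,0,0,0]}}

```text
time: 2.9
eef_pos: [0.4341, -0.1495, 0.0426]
tcp_rot: [[1.0, 0.0, 0.002], [0.0, -1.0, -0.0], [0.002, 0.0, -1.0]]
force: [0.1, 0.1, 0.4]
opening: 0.0578
grip_force: 0.0
```

Request:
{"api": "play_rows", "payload": {"moves": [0.1,0,0,0,0,0,0,0.1,0,0,0,0,0,0,0.1,0,0,0,0,0,0,0.1,0,0,0,0,0,0,0.1,0,0,0,0,0,0]}}

```text
time: 3.4
eef_pos: [0.4336, -0.1491, 0.0418]
tcp_rot: [[1.0, 0.0, 0.0], [0.0, -1.0, 0.0], [0.0, -0.0, -1.0]]
force: [-0.2, 0.8, 5.3]
opening: 0.0372
grip_force: 30.0
```

Request:
{"api": "play_rows", "payload": {"moves": [0.1,0,0,-10,0,0,0,0.1,0,0,-40,0,0,0,0.1,0,0,-80,0,0,0,0.1,0,0,-120,0,0,0,0.1,0,0,-160,0,0,0]}}

```text
time: 3.9
eef_pos: [0.4328, -0.1492, 0.2037]
tcp_rot: [[1.0, -0.0, -0.0], [-0.0, -1.0, 0.0], [-0.0, -0.0, -1.0]]
force: [0.4, -0.6, -1.5]
opening: 0.0374
grip_force: 30.0
```

Request:
{"api": "play_rows", "payload": {"moves": [0.1,12,-20,0,0,0,0,0.1,36,-58,0,0,0,0,0.1,60,-98,0,0,0,0,0.1,85,-138,0,0,0,0,0.1,110,-178,0,0,0,0]}}

```text
time: 4.4
eef_pos: [0.5439, 0.0302, 0.2023]
tcp_rot: [[1.0, -0.0, 0.0], [-0.0, -1.0, -0.0], [0.0, 0.0, -1.0]]
force: [1.6, -0.4, -0.4]
opening: 0.0369
grip_force: 30.0
```

Request:
{"api": "play_rows", "payload": {"moves": [0.1,24,-39,0,0,0,0,0.1,48,-78,0,0,0,0,0.1,64,-104,0,0,0,0,0.1,68,-111,0,0,0,0,0.1,68,-111,0,0,0,0]}}

```text
time: 4.9
eef_pos: [0.6112, 0.1407, 0.2015]
tcp_rot: [[1.0, 0.002, -0.001], [0.002, -1.0, -0.0], [-0.001, 0.0, -1.0]]
force: [-0.1, -0.4, -0.6]
opening: 0.0371
grip_force: 30.0
```

Request:
{"api": "play_rows", "payload": {"moves": [0.1,0,0,30,0,0,0,0.1,0,0,70,0,0,0,0.1,0,0,105,0,0,0,0.1,0,0,130,0,0,0,0.1,0,0,135,0,0,0]}}

```text
time: 5.4
eef_pos: [0.6091, 0.137, 0.0643]
tcp_rot: [[1.0, -0.002, -0.005], [-0.002, -1.0, -0.002], [-0.005, 0.002, -1.0]]
force: [-0.3, 0.7, -1.0]
opening: 0.0375
grip_force: 30.0
```

Request:
{"api": "play_rows", "payload": {"moves": [0.1,0,0,5,0,0,0,0.1,0,0,10,0,0,0,0.1,0,0,14,0,0,0,0.1,0,0,17,0,0,0,0.1,0,0,17,0,0,0]}}

```text
time: 5.9
eef_pos: [0.6115, 0.1398, 0.0498]
tcp_rot: [[1.0, 0.0, 0.0], [0.0, -1.0, 0.0], [0.0, -0.0, -1.0]]
force: [-0.4, 0.4, -1.2]
opening: 0.0372
grip_force: 30.0
```

Request:
{"api": "play_rows", "payload": {"moves": [0.1,0,0,1.5,0,0,0,0.1,0,0,3,0,0,0,0.1,0,0,3,0,0,0]}}

```text
time: 6.2
eef_pos: [0.6117, 0.1398, 0.0469]
tcp_rot: [[1.0, 0.0, 0.0], [0.0, -1.0, 0.0], [0.0, -0.0, -1.0]]
force: [-0.1, 0.0, 2.0]
opening: 0.0371
grip_force: 30.0
```

Request:
{"api": "play_rows", "payload": {"moves": [0.6,0,0,0,0,0,0,0.6,0,0,0,0,0,0,0.6,0,0,0,0,0,0,1,0,0,-20,0,0,0,1,0,0,-55,0,0,0]}}

```text
time: 6.7
eef_pos: [0.61, 0.1394, 0.1001]
tcp_rot: [[1.0, 0.0, -0.004], [0.0, -1.0, -0.001], [-0.004, 0.001, -1.0]]
force: [0.5, 0.5, 1.2]
opening: 0.0673
grip_force: 0.0
```

Request:
{"api": "play_rows", "payload": {"moves": [1,0,0,-40,0,0,0,1,0,0,-80,0,0,0,1,0,0,-110,0,0,0,1,-20,16,-130,0,0,0,1,-50,41,-150,0,0,0]}}

```text
time: 7.2
eef_pos: [0.562, 0.0998, 0.2525]
tcp_rot: [[1.0, 0.002, 0.002], [0.002, -1.0, 0.001], [0.002, -0.001, -1.0]]
force: [0.2, -0.4, 0.3]
opening: 0.093
grip_force: 0.0
```

Request:
{"api": "play_rows", "payload": {"moves": [1,-32,26,0,0,0,0,1,-64,52,0,0,0,0,1,-96,78,0,0,0,0,1,-118,96,0,0,0,0,1,-126,102,0,0,0,0]}}

```text
time: 7.7
eef_pos: [0.4331, -0.0051, 0.2518]
tcp_rot: [[1.0, -0.002, -0.001], [-0.002, -1.0, -0.0], [-0.001, 0.0, -1.0]]
force: [0.9, -0.7, 0.7]
opening: 0.0933
grip_force: 0.0
```

Request:
{"api": "play_rows", "payload": {"moves": [0.8,1,-1,30,0,0,0,0.7,1,-1,70,0,0,0,0.7,1,-1,105,0,0,0,0.7,1,-1,130,0,0,0,0.7,1,-1,137,0,0,0]}}

```text
time: 8.2
eef_pos: [0.4362, -0.0017, 0.1124]
tcp_rot: [[1.0, 0.001, -0.003], [0.001, -1.0, -0.0], [-0.003, 0.0, -1.0]]
force: [-0.0, 0.4, 0.3]
opening: 0.0654
grip_force: 0.0
```

Request:
{"api": "play_rows", "payload": {"moves": [0.1,0,0,0,0,0,0,0.1,0,0,0,0,0,0,0.1,0,0,0,0,0,0,0.1,0,0,0,0,0,0,0.1,0,0,0,0,0,0]}}

```text
time: 8.7
eef_pos: [0.4372, -0.002, 0.1155]
tcp_rot: [[1.0, 0.0, 0.002], [0.0, -1.0, 0.0], [0.002, -0.0, -1.0]]
force: [-0.2, 1.4, 8.8]
opening: 0.0374
grip_force: 30.0
```

Request:
{"api": "play_rows", "payload": {"moves": [0.1,0,0,0,0,0,0,0.1,0,0,0,0,0,0]}}

```text
time: 8.9
eef_pos: [0.4373, -0.0019, 0.1155]
tcp_rot: [[1.0, 0.0, 0.002], [0.0, -1.0, 0.0], [0.002, -0.0, -1.0]]
force: [-0.1, -0.3, 8.6]
opening: 0.0375
grip_force: 30.0
```

Request:
{"api": "play_rows", "payload": {"moves": [0.1,0,0,-8,0,0,0,0.1,0,0,-30,0,0,0,0.1,0,0,-65,0,0,0,0.1,0,0,-105,0,0,0,0.1,0,0,-130,0,0,0]}}

```text
time: 9.4
eef_pos: [0.4363, -0.0025, 0.2474]
tcp_rot: [[1.0, -0.0, 0.002], [-0.0, -1.0, 0.0], [0.002, -0.0, -1.0]]
force: [0.9, -0.3, -4.0]
opening: 0.0372
grip_force: 30.0
```

Request:
{"api": "play_rows", "payload": {"moves": [0.1,10,-14,0,0,0,0,0.1,32,-45,0,0,0,0,0.1,56,-78,0,0,0,0,0.1,80,-111,0,0,0,0,0.1,104,-145,0,0,0,0]}}

```text
time: 9.9
eef_pos: [0.5408, 0.1446, 0.2436]
tcp_rot: [[1.0, 0.0, -0.002], [0.0, -1.0, -0.0], [-0.002, 0.0, -1.0]]
force: [0.6, -1.0, -3.5]
opening: 0.0373
grip_force: 30.0
```

Request:
{"api": "play_rows", "payload": {"moves": [0.1,24,-33,0,0,0,0,0.1,46,-64,0,0,0,0,0.1,62,-86,0,0,0,0,0.1,70,-97,0,0,0,0,0.1,70,-97,0,0,0,0]}}

```text
time: 10.4
eef_pos: [0.6103, 0.2417, 0.243]
tcp_rot: [[1.0, 0.002, -0.002], [0.002, -1.0, -0.0], [-0.002, 0.0, -1.0]]
force: [-0.3, -0.3, -4.3]
opening: 0.0374
grip_force: 30.0
```

Request:
{"api": "play_rows", "payload": {"moves": [0.1,0,0,25,0,0,0,0.1,0,0,60,0,0,0,0.1,0,0,90,0,0,0,0.1,0,0,108,0,0,0,0.1,0,0,115,0,0,0]}}

```text
time: 10.9
eef_pos: [0.6086, 0.2375, 0.1274]
tcp_rot: [[1.0, -0.001, -0.004], [-0.001, -1.0, -0.003], [-0.004, 0.003, -1.0]]
force: [0.4, 0.7, -3.4]
opening: 0.0374
grip_force: 30.0
```

Request:
{"api": "play_rows", "payload": {"moves": [0.1,0,0,3,0,0,0,0.1,0,0,5,0,0,0,0.1,0,0,7,0,0,0,0.1,0,0,7,0,0,0]}}

```text
time: 11.3
eef_pos: [0.6107, 0.2397, 0.1233]
tcp_rot: [[1.0, -0.0, 0.001], [-0.0, -1.0, 0.0], [0.001, -0.0, -1.0]]
force: [-0.0, -0.5, -3.6]
opening: 0.0373
grip_force: 30.0
```

Request:
{"api": "play_rows", "payload": {"moves": [0.1,0,0,1.5,0,0,0,0.1,0,0,3,0,0,0,0.1,0,0,3,0,0,0]}}

```text
time: 11.6
eef_pos: [0.6111, 0.24, 0.1207]
tcp_rot: [[1.0, 0.0, 0.001], [0.0, -1.0, 0.001], [0.001, -0.001, -1.0]]
force: [-1.0, 0.1, 4.3]
opening: 0.0373
grip_force: 30.0
```

Request:
{"api": "play_rows", "payload": {"moves": [0.7,0,0,0,0,0,0,0.7,0,0,0,0,0,0,0.7,0,0,0,0,0,0,0.7,0,0,-20,0,0,0,0.7,0,0,-55,0,0,0]}}

```text
time: 12.1
eef_pos: [0.6092, 0.2392, 0.1729]
tcp_rot: [[1.0, 0.0, -0.004], [0.0, -1.0, -0.002], [-0.004, 0.002, -1.0]]
force: [-0.1, -0.2, -0.0]
opening: 0.0647
grip_force: 0.0
```

Request:
{"api": "play_rows", "payload": {"moves": [0.7,0,0,-35,0,0,0,0.7,-20,-11,-65,0,0,0,0.7,-55,-29,-75,0,0,0,0.7,-90,-48,-75,0,0,0,0.7,-125,-66,-75,0,0,0]}}

```text
time: 12.6
eef_pos: [0.4845, 0.3064, 0.2502]
tcp_rot: [[1.0, -0.0, 0.001], [-0.0, -1.0, 0.001], [0.001, -0.001, -1.0]]
force: [-0.2, 0.7, 1.1]
opening: 0.0651
grip_force: 0.0
```

Request:
{"api": "play_rows", "payload": {"moves": [0.7,-30,-16,0,0,0,0,0.7,-43,-23,0,0,0,0,0.7,-43,-23,0,0,0,0]}}

```text
time: 12.9
eef_pos: [0.4412, 0.3299, 0.2498]
tcp_rot: [[1.0, 0.003, -0.0], [0.003, -1.0, 0.0], [-0.0, -0.0, -1.0]]
force: [0.5, -1.4, 0.1]
opening: 0.065
grip_force: 0.0
```

Request:
{"api": "play_rows", "payload": {"moves": [0.7,1,1,30,0,0,0,0.7,1,1,70,0,0,0,0.7,1,1,105,0,0,0,0.7,1,1,128,0,0,0,0.7,1,1,135,0,0,0]}}

```text
time: 13.4
eef_pos: [0.4444, 0.3258, 0.1121]
tcp_rot: [[1.0, -0.002, -0.002], [-0.002, -1.0, -0.003], [-0.002, 0.003, -1.0]]
force: [0.5, 0.4, 0.7]
opening: 0.0652
grip_force: 0.0
```

Request:
{"api": "play_rows", "payload": {"moves": [0.1,0,0,0,0,0,0,0.1,0,0,0,0,0,0,0.1,0,0,0,0,0,0,0.1,0,0,0,0,0,0,0.1,0,0,0,0,0,0]}}

```text
time: 13.9
eef_pos: [0.4441, 0.3284, 0.1157]
tcp_rot: [[1.0, 0.0, 0.002], [0.0, -1.0, 0.002], [0.002, -0.002, -1.0]]
force: [-0.2, 0.5, 5.2]
opening: 0.0378
grip_force: 30.0
```

Request:
{"api": "play_rows", "payload": {"moves": [0.1,0,0,0,0,0,0]}}

```text
time: 14.0
eef_pos: [0.4441, 0.3284, 0.1156]
tcp_rot: [[1.0, 0.0, 0.002], [0.0, -1.0, 0.002], [0.002, -0.002, -1.0]]
force: [0.8, 0.6, 6.6]
opening: 0.0378
grip_force: 30.0
```

Request:
{"api": "play_rows", "payload": {"moves": [0.1,0,0,-8,0,0,0,0.1,0,0,-30,0,0,0,0.1,0,0,-65,0,0,0,0.1,0,0,-105,0,0,0,0.1,0,0,-135,0,0,0]}}

```text
time: 14.5
eef_pos: [0.4433, 0.3273, 0.2519]
tcp_rot: [[1.0, -0.0, 0.0], [-0.0, -1.0, 0.0], [0.0, -0.0, -1.0]]
force: [0.9, 1.7, -3.6]
opening: 0.0376
grip_force: 30.0
```

Request:
{"api": "play_rows", "payload": {"moves": [0.1,5,16,0,0,0,0,0.1,17,50,0,0,0,0,0.1,32,88,0,0,0,0,0.1,50,126,0,0,0,0,0.1,70,163,0,0,0,0]}}

```text
time: 15.0
eef_pos: [0.5127, 0.1619, 0.2486]
tcp_rot: [[1.0, -0.0, -0.002], [-0.0, -1.0, -0.001], [-0.002, 0.001, -1.0]]
force: [1.9, 1.7, -3.2]
opening: 0.0377
grip_force: 30.0
```

Request:
{"api": "play_rows", "payload": {"moves": [0.1,25,35,0,0,0,0,0.1,53,70,0,0,0,0,0.1,78,102,0,0,0,0,0.1,93,120,0,0,0,0,0.1,97,125,0,0,0,0]}}

```text
time: 15.5
eef_pos: [0.6108, 0.0353, 0.2481]
tcp_rot: [[1.0, -0.005, -0.002], [-0.005, -1.0, -0.002], [-0.002, 0.002, -1.0]]
force: [-0.3, -0.4, -3.5]
opening: 0.038
grip_force: 30.0
```

Request:
{"api": "play_rows", "payload": {"moves": [0.1,0,0,25,0,0,0,0.1,0,0,60,0,0,0,0.1,0,0,92,0,0,0,0.1,0,0,113,0,0,0,0.1,0,0,120,0,0,0]}}

```text
time: 16.0
eef_pos: [0.6078, 0.04, 0.1267]
tcp_rot: [[1.0, 0.001, -0.006], [0.001, -1.0, -0.001], [-0.006, 0.001, -1.0]]
force: [-0.9, 0.4, -2.5]
opening: 0.0377
grip_force: 30.0
```

Request:
{"api": "play_rows", "payload": {"moves": [0.1,0,0,3,0,0,0,0.1,0,0,5,0,0,0,0.1,0,0,7,0,0,0,0.1,0,0,7,0,0,0]}}

```text
time: 16.4
eef_pos: [0.6108, 0.0398, 0.1233]
tcp_rot: [[1.0, 0.0, 0.001], [0.0, -1.0, 0.0], [0.001, -0.0, -1.0]]
force: [0.1, -0.8, -3.2]
opening: 0.0375
grip_force: 30.0
```

Request:
{"api": "play_rows", "payload": {"moves": [0.1,0,0,1.5,0,0,0,0.1,0,0,3,0,0,0,0.1,0,0,3,0,0,0]}}

```text
time: 16.7
eef_pos: [0.6113, 0.0402, 0.1206]
tcp_rot: [[1.0, 0.0, 0.002], [0.0, -1.0, 0.001], [0.002, -0.001, -1.0]]
force: [-0.8, 0.8, 3.6]
opening: 0.0376
grip_force: 30.0
```

Request:
{"api": "play_rows", "payload": {"moves": [0.7,0,0,0,0,0,0,0.7,0,0,0,0,0,0,0.7,0,0,0,0,0,0,1,0,0,-20,0,0,0,1,0,0,-55,0,0,0]}}

```text
time: 17.2
eef_pos: [0.6091, 0.0395, 0.173]
tcp_rot: [[1.0, 0.0, -0.005], [0.0, -1.0, -0.001], [-0.005, 0.001, -1.0]]
force: [0.1, -0.1, 0.2]
opening: 0.073
grip_force: 0.0
```

Request:
{"api": "play_rows", "payload": {"moves": [1,0,0,-20,0,0,0,1,-20,-13,-30,0,0,0,1,-55,-36,-30,0,0,0,1,-92,-60,-30,0,0,0,1,-129,-84,-30,0,0,0]}}

```text
time: 17.7
eef_pos: [0.4802, 0.1242, 0.2047]
tcp_rot: [[1.0, -0.001, 0.0], [-0.001, -1.0, 0.0], [0.0, -0.0, -1.0]]
force: [-0.4, 1.5, 0.6]
opening: 0.0929
grip_force: 0.0
```

Request:
{"api": "play_rows", "payload": {"moves": [1,-33,-22,0,0,0,0,1,-50,-33,0,0,0,0,1,-50,-33,0,0,0,0]}}

```text
time: 18.0
eef_pos: [0.4292, 0.1581, 0.2047]
tcp_rot: [[1.0, 0.004, -0.001], [0.004, -1.0, 0.0], [-0.001, -0.0, -1.0]]
force: [1.1, -0.3, 0.3]
opening: 0.093
grip_force: 0.0
```

Run:
```python
from h import *
t=read_camera('top');s=read_camera('side')
cv2.imwrite('pics/t1.png',cv2.resize(t[125:305,120:440],None,fx=2.5,fy=2.5,interpolation=cv2.INTER_CUBIC)[:,:,::-1])
cv2.imwrite('pics/s1.png',s[:,:,::-1])
print(env.observe()['eef_pos'])
```

```text
[0.43197584 0.15679606 0.20485834]
```

View pics/s1.png

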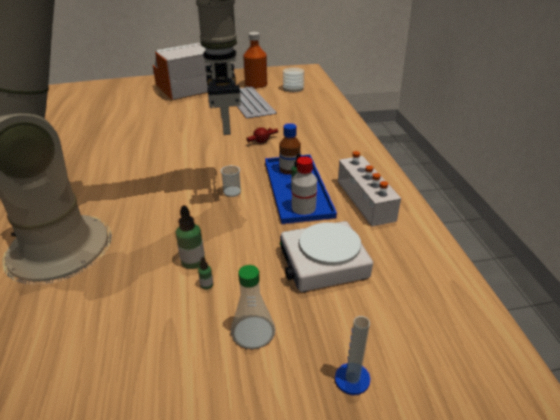

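The side view shows all three bottles upright in the tray. The beaker is in plain sight, its rim about (231,171) and its base about (232,190).

Run:
```python
from h import *
print(plane('side',[(231.5,171)],.07),plane('side',[(232,189)],0),proj('side',[[.4315,.157,.07],[.4315,.157,0],[.432,.157,.205]]))
t=cv2.imread('pics/s1.png')
cv2.imwrite('pics/bk.png',cv2.resize(t[150:210,190:340],None,fx=5,fy=5,interpolation=cv2.INTER_CUBIC))
```

```text
[[0.43777008 0.15109509 0.07      ]] [[0.43561061 0.17312241 0.        ]] [[228.96710719 170.1147021 ]
 [230.95449043 192.27945679]
 [225.02666544 122.87843909]]
```

View pics/bk.png

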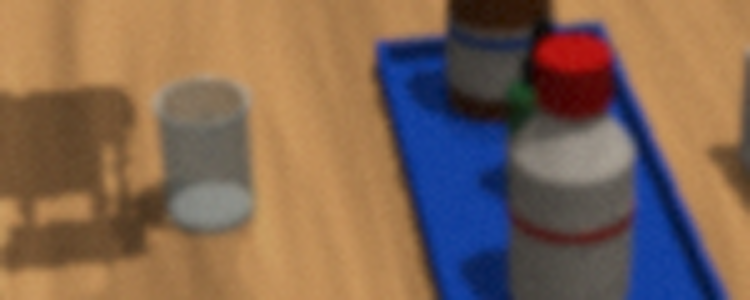

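The beaker's rim is centred at (230,170) and its base at (232,191), within about 2 px of the prediction for (0.433, 0.157), so I'll grasp there.

Request:
{"api": "play_rows", "payload": {"moves": [0.9,1,0,35,0,0,0,0.9,1,0,80,0,0,0,0.85,1,0,120,0,0,0,0.85,1,0,155,0,0,0,0.85,1,0,169,0,0,0]}}

```text
time: 18.6
eef_pos: [0.433, 0.1554, 0.0324]
tcp_rot: [[1.0, -0.002, -0.002], [-0.002, -1.0, -0.002], [-0.002, 0.002, -1.0]]
force: [-0.3, 0.4, 0.8]
opening: 0.079
grip_force: 0.0
```

Request:
{"api": "play_rows", "payload": {"moves": [0.3,0,0,0,0,0,0,0.3,0,0,0,0,0,0,0.3,0,0,0,0,0,0,0.3,0,0,0,0,0,0,0.3,0,0,0,0,0,0]}}

```text
time: 19.1
eef_pos: [0.4333, 0.1569, 0.0366]
tcp_rot: [[1.0, -0.0, 0.002], [-0.0, -1.0, 0.001], [0.002, -0.001, -1.0]]
force: [0.8, -0.1, 5.7]
opening: 0.0491
grip_force: 30.0
```

Request:
{"api": "play_rows", "payload": {"moves": [0.3,0,0,0,0,0,0,0.3,0,0,0,0,0,0]}}

```text
time: 19.3
eef_pos: [0.4333, 0.1569, 0.0366]
tcp_rot: [[1.0, -0.0, 0.002], [-0.0, -1.0, 0.001], [0.002, -0.001, -1.0]]
force: [0.8, 0.2, 7.8]
opening: 0.0492
grip_force: 30.0
```

Request:
{"api": "play_rows", "payload": {"moves": [0.3,0,0,-8,0,0,0,0.3,0,0,-35,0,0,0,0.3,0,0,-75,0,0,0,0.3,0,0,-115,0,0,0,0.3,0,0,-150,0,0,0]}}

```text
time: 19.8
eef_pos: [0.4321, 0.1566, 0.1881]
tcp_rot: [[1.0, 0.0, 0.001], [0.0, -1.0, 0.0], [0.001, -0.0, -1.0]]
force: [0.7, 0.2, -1.4]
opening: 0.0497
grip_force: 30.0
```

Request:
{"api": "play_rows", "payload": {"moves": [0.3,7,16,-8,0,0,0,0.3,20,48,-10,0,0,0,0.3,36,86,-10,0,0,0,0.3,53,125,-10,0,0,0,0.3,70,165,-10,0,0,0]}}

```text
time: 20.3
eef_pos: [0.5026, -0.0095, 0.1965]
tcp_rot: [[1.0, 0.001, 0.001], [0.001, -1.0, 0.0], [0.001, -0.0, -1.0]]
force: [0.6, 0.3, -0.5]
opening: 0.0496
grip_force: 30.0
```

Request:
{"api": "play_rows", "payload": {"moves": [0.3,17,40,0,0,0,0,0.3,34,80,0,0,0,0,0.3,51,120,0,0,0,0,0.3,68,160,0,0,0,0,0.3,85,200,0,0,0,0]}}

```text
time: 20.8
eef_pos: [0.5876, -0.2098, 0.1964]
tcp_rot: [[1.0, 0.0, 0.0], [0.0, -1.0, 0.0], [0.0, -0.0, -1.0]]
force: [0.7, 0.2, -0.8]
opening: 0.0494
grip_force: 30.0
```

Request:
{"api": "play_rows", "payload": {"moves": [0.3,17,40,0,0,0,0,0.3,32,76,0,0,0,0,0.3,41,97,0,0,0,0,0.3,43,103,0,0,0,0,0.3,43,103,0,0,0,0]}}

```text
time: 21.3
eef_pos: [0.6299, -0.3116, 0.1957]
tcp_rot: [[1.0, -0.001, -0.001], [-0.001, -1.0, 0.0], [-0.001, -0.0, -1.0]]
force: [0.3, -0.1, -0.8]
opening: 0.0492
grip_force: 30.0
```

Request:
{"api": "play_rows", "payload": {"moves": [0.3,0,0,25,0,0,0,0.3,0,0,65,0,0,0,0.3,0,0,105,0,0,0,0.3,0,0,137,0,0,0,0.3,0,0,147,0,0,0]}}

```text
time: 21.8
eef_pos: [0.6286, -0.308, 0.0457]
tcp_rot: [[1.0, 0.002, -0.005], [0.002, -1.0, 0.003], [-0.005, -0.003, -1.0]]
force: [-0.5, 1.4, -0.1]
opening: 0.0495
grip_force: 30.0
```

Request:
{"api": "play_rows", "payload": {"moves": [0.3,0,0,4,0,0,0,0.3,0,0,7,0,0,0,0.3,0,0,9,0,0,0,0.3,0,0,9,0,0,0]}}

```text
time: 22.2
eef_pos: [0.6311, -0.3114, 0.0409]
tcp_rot: [[1.0, 0.0, 0.002], [0.0, -1.0, -0.001], [0.002, 0.001, -1.0]]
force: [0.5, 0.1, -0.5]
opening: 0.0495
grip_force: 30.0
```

Request:
{"api": "play_rows", "payload": {"moves": [0.3,0,0,2,0,0,0,0.3,0,0,3.5,0,0,0,0.3,0,0,4.5,0,0,0,0.3,0,0,4.5,0,0,0]}}

```text
time: 22.6
eef_pos: [0.6308, -0.3114, 0.0367]
tcp_rot: [[1.0, -0.0, 0.001], [-0.0, -1.0, -0.0], [0.001, 0.0, -1.0]]
force: [-2.8, 1.8, 12.5]
opening: 0.0494
grip_force: 30.0
```

Request:
{"api": "play_rows", "payload": {"moves": [0.7,0,0,0,0,0,0,0.7,0,0,0,0,0,0,0.7,0,0,0,0,0,0,0.7,0,0,-20,0,0,0,0.7,0,0,-60,0,0,0]}}

```text
time: 23.1
eef_pos: [0.6286, -0.3103, 0.0924]
tcp_rot: [[1.0, 0.0, -0.006], [0.0, -1.0, 0.002], [-0.006, -0.002, -1.0]]
force: [1.3, -0.2, 0.6]
opening: 0.0651
grip_force: 0.0
```

Request:
{"api": "play_rows", "payload": {"moves": [0.7,0,0,-40,0,0,0,0.7,0,0,-80,0,0,0,0.7,0,0,-115,0,0,0,0.7,-20,2,-135,0,0,0,0.7,-55,5,-145,0,0,0]}}

```text
time: 23.6
eef_pos: [0.5775, -0.3158, 0.242]
tcp_rot: [[1.0, 0.002, 0.004], [0.002, -1.0, -0.001], [0.004, 0.001, -1.0]]
force: [-0.3, -0.9, 0.4]
opening: 0.0649
grip_force: 0.0
```

Request:
{"api": "play_rows", "payload": {"moves": [0.7,-38,3,-5,0,0,0,0.7,-76,7,-5,0,0,0,0.7,-114,10,-5,0,0,0,0.7,-137,12,-5,0,0,0,0.7,-141,12,-5,0,0,0]}}

```text
time: 24.1
eef_pos: [0.4315, -0.3289, 0.2454]
tcp_rot: [[1.0, -0.003, -0.001], [-0.003, -1.0, -0.0], [-0.001, 0.0, -1.0]]
force: [1.1, -0.1, 0.2]
opening: 0.0653
grip_force: 0.0
```

Request:
{"api": "play_rows", "payload": {"moves": [0.7,0.5,0,30,0,0,0,0.7,0.5,0,65,0,0,0,0.7,0.5,0,95,0,0,0,0.7,0.5,0,120,0,0,0,0.7,0.5,0,126,0,0,0]}}

```text
time: 24.6
eef_pos: [0.4351, -0.3273, 0.1165]
tcp_rot: [[1.0, 0.001, -0.003], [0.001, -1.0, 0.002], [-0.003, -0.002, -1.0]]
force: [-0.7, -0.0, -0.3]
opening: 0.0649
grip_force: 0.0
```

Request:
{"api": "play_rows", "payload": {"moves": [0.1,0,0,0,0,0,0,0.1,0,0,0,0,0,0,0.1,0,0,0,0,0,0,0.1,0,0,0,0,0,0,0.1,0,0,0,0,0,0]}}

```text
time: 25.1
eef_pos: [0.4355, -0.3284, 0.12]
tcp_rot: [[1.0, 0.0, 0.001], [0.0, -1.0, -0.001], [0.001, 0.001, -1.0]]
force: [0.9, 1.5, 5.3]
opening: 0.0353
grip_force: 30.0
```

Request:
{"api": "play_rows", "payload": {"moves": [0.1,0,0,0,0,0,0,0.1,0,0,0,0,0,0]}}

```text
time: 25.3
eef_pos: [0.4356, -0.3284, 0.12]
tcp_rot: [[1.0, 0.0, 0.001], [0.0, -1.0, -0.001], [0.001, 0.001, -1.0]]
force: [-0.6, 2.1, 8.1]
opening: 0.0349
grip_force: 30.0
```

Run:
```python
from h import *
s=read_camera('side');t=read_camera('top')
cv2.imwrite('pics/s2.png',s[:,:,::-1]);cv2.imwrite('pics/t2.png',t[:,:,::-1])
cv2.imwrite('pics/t2c.png',cv2.resize(t[125:305,120:440],None,fx=2.5,fy=2.5,interpolation=cv2.INTER_CUBIC)[:,:,::-1])
```

```text
(no output)
```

View pics/t2c.png

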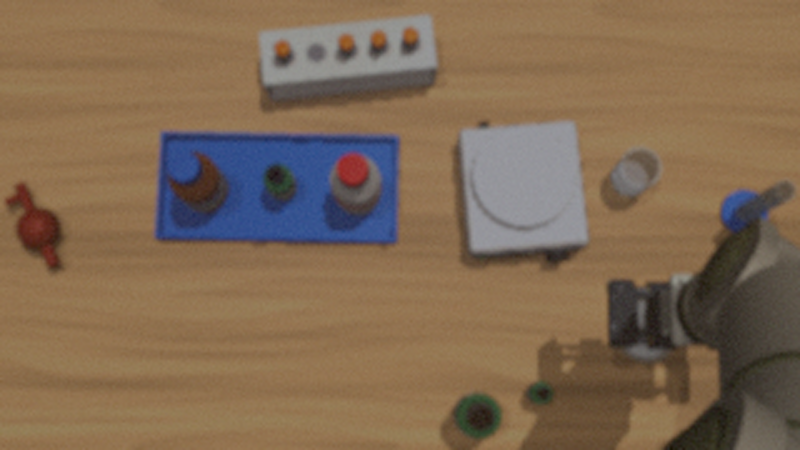

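View pics/s2.png

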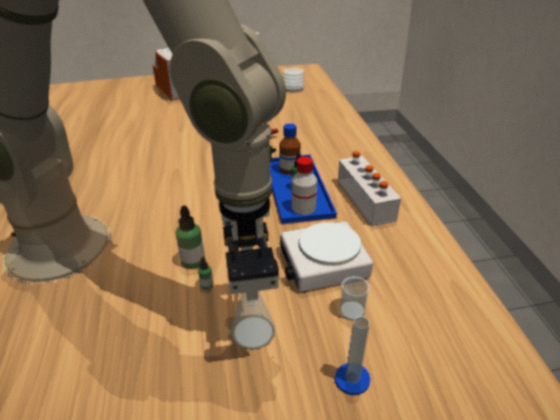

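Both views show the three bottles upright in the tray row and the beaker standing on the bench to the right of the stirrer. The bystanders haven't moved, and the gripper holds the flask. Next the flask goes to the plate centre (0.618, -0.171).

Request:
{"api": "play_rows", "payload": {"moves": [0.1,0,0,-8,0,0,0,0.1,0,0,-30,0,0,0,0.1,0,0,-62,0,0,0,0.1,0,0,-95,0,0,0,0.1,0,0,-110,0,0,0]}}

```text
time: 25.9
eef_pos: [0.4354, -0.3288, 0.2322]
tcp_rot: [[1.0, -0.0, 0.003], [-0.0, -1.0, -0.002], [0.003, 0.002, -1.0]]
force: [0.4, 0.2, -1.7]
opening: 0.0355
grip_force: 30.0
```

Request:
{"api": "play_rows", "payload": {"moves": [0.1,12,-10,0,0,0,0,0.1,36,-31,0,0,0,0,0.1,64,-55,0,0,0,0,0.1,92,-79,0,0,0,0,0.1,120,-103,0,0,0,0]}}

```text
time: 26.4
eef_pos: [0.5561, -0.2228, 0.2279]
tcp_rot: [[1.0, 0.001, -0.002], [0.001, -1.0, 0.001], [-0.002, -0.001, -1.0]]
force: [-0.1, -0.1, -1.9]
opening: 0.0349
grip_force: 30.0
```

Request:
{"api": "play_rows", "payload": {"moves": [0.1,28,-24,0,0,0,0,0.1,50,-43,0,0,0,0,0.1,60,-52,0,0,0,0,0.1,62,-54,0,0,0,0,0.1,62,-54,0,0,0,0]}}

```text
time: 26.9
eef_pos: [0.6161, -0.1716, 0.2284]
tcp_rot: [[1.0, -0.0, -0.002], [-0.0, -1.0, -0.0], [-0.002, 0.0, -1.0]]
force: [-1.0, 0.4, -2.5]
opening: 0.0348
grip_force: 30.0
```

Request:
{"api": "play_rows", "payload": {"moves": [0.1,0,0,10,0,0,0,0.1,0,0,24,0,0,0,0.1,0,0,34,0,0,0,0.1,0,0,40,0,0,0,0.1,0,0,41,0,0,0]}}

```text
time: 27.4
eef_pos: [0.6162, -0.1714, 0.1868]
tcp_rot: [[1.0, -0.0, -0.002], [-0.0, -1.0, 0.0], [-0.002, -0.0, -1.0]]
force: [0.5, -0.3, -2.0]
opening: 0.0352
grip_force: 30.0
```

Request:
{"api": "play_rows", "payload": {"moves": [0.1,0,0,0,0,0,0,0.1,0,0,0,0,0,0]}}

```text
time: 27.6
eef_pos: [0.6173, -0.1713, 0.1884]
tcp_rot: [[1.0, 0.0, 0.001], [0.0, -1.0, -0.0], [0.001, 0.0, -1.0]]
force: [0.3, 0.8, -2.0]
opening: 0.0347
grip_force: 30.0
```

Request:
{"api": "play_rows", "payload": {"moves": [0.1,0,0,2,0,0,0,0.1,0,0,3.5,0,0,0,0.1,0,0,4.5,0,0,0,0.1,0,0,4.5,0,0,0]}}

```text
time: 28.0
eef_pos: [0.6174, -0.1711, 0.1841]
tcp_rot: [[1.0, 0.0, 0.001], [0.0, -1.0, -0.0], [0.001, 0.0, -1.0]]
force: [-0.6, -0.0, 3.5]
opening: 0.0353
grip_force: 30.0
```

Contact. Release, then rise and back away so I can check.

Request:
{"api": "play_rows", "payload": {"moves": [0.7,0,0,0,0,0,0,0.7,0,0,0,0,0,0,0.7,0,0,0,0,0,0,0.7,0,0,0,0,0,0,0.7,0,0,-15,0,0,0]}}

```text
time: 28.5
eef_pos: [0.6159, -0.171, 0.197]
tcp_rot: [[1.0, 0.0, -0.003], [0.0, -1.0, 0.001], [-0.003, -0.001, -1.0]]
force: [0.5, 0.2, 0.9]
opening: 0.0647
grip_force: 0.0
```

Request:
{"api": "play_rows", "payload": {"moves": [0.7,0,0,-30,0,0,0,0.7,0,0,-70,0,0,0,0.7,0,0,-100,0,0,0,0.7,-20,0,-105,0,0,0,0.7,-50,0,-105,0,0,0]}}

```text
time: 29.0
eef_pos: [0.5681, -0.1712, 0.3049]
tcp_rot: [[1.0, 0.001, 0.003], [0.001, -1.0, -0.001], [0.003, 0.001, -1.0]]
force: [0.6, -0.2, 0.2]
opening: 0.0648
grip_force: 0.0
```

Request:
{"api": "play_rows", "payload": {"moves": [0.7,-30,30,0,0,0,0,0.7,-50,70,0,0,0,0,0.7,-60,110,0,0,0,0,0.7,-70,150,0,0,0,0,0.7,-80,190,0,0,0,0]}}

```text
time: 29.5
eef_pos: [0.4864, -0.3628, 0.3039]
tcp_rot: [[1.0, 0.0, 0.0], [0.0, -1.0, -0.0], [0.0, 0.0, -1.0]]
force: [0.7, -0.6, 0.4]
opening: 0.0649
grip_force: 0.0
```

Request:
{"api": "play_rows", "payload": {"moves": [0.7,-10,40,0,0,0,0,0.7,-20,80,0,0,0,0,0.7,-30,110,0,0,0,0,0.7,-30,110,0,0,0,0]}}

```text
time: 29.9
eef_pos: [0.4538, -0.4762, 0.3033]
tcp_rot: [[1.0, -0.007, -0.002], [-0.007, -1.0, -0.002], [-0.002, 0.002, -1.0]]
force: [-0.2, 0.8, 0.2]
opening: 0.0652
grip_force: 0.0
```

Run:
```python
from h import *
s=read_camera('side');t=read_camera('top')
S=cv2.resize(s[110:350,240:420],None,fx=2,fy=2,interpolation=cv2.INTER_CUBIC);cv2.imwrite('pics/s3.png',S[:,:,::-1])
cv2.imwrite('pics/t3c.png',cv2.resize(t[125:305,120:440],None,fx=2.5,fy=2.5,interpolation=cv2.INTER_CUBIC)[:,:,::-1])
# predicted top-of-thing pixels at targets vs measured
print('pred top',proj('top',[[.6174,-.1711,.211],[.611,.24,.137],[.611,.04,.137]]))
print(blobs(t,(45,90,40),(85,255,255),(290,150,420,250)),blobs(t,(0,200,110),(6,255,255),(240,170,290,220)))
```

```text
pred top [[336.25063685 183.96608058]
 [192.89303399 190.67117062]
 [260.99097151 191.40085905]]
[([336.3, 184.9], [331, 180, 12, 11], 102)] []
```

View pics/t3c.png

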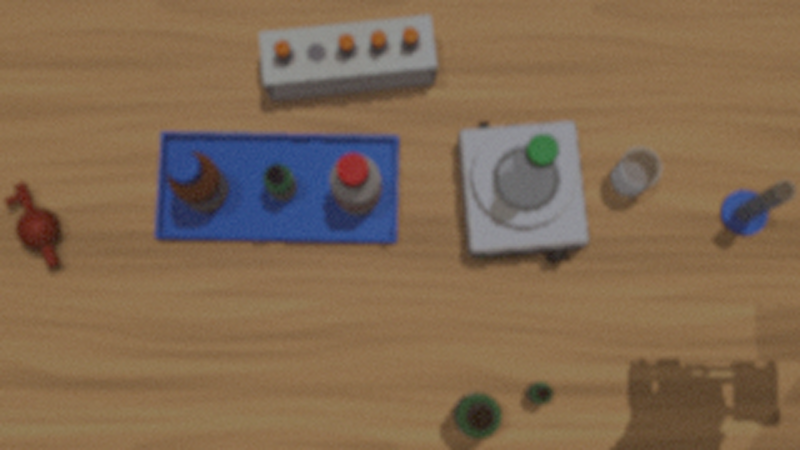

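View pics/s3.png

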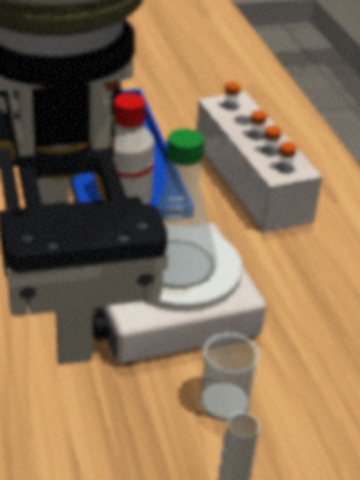

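The top view has the flask base centred at about (527,178) on the plate at about (525,176), a 2–3 mm offset. The bottle row is along the middle of the tray, the beaker is to the right of the stirrer and everything is upright. Handing in.

```bash
python3 -c "
from plant import env
print(env.finish_job())"
```

```text
the job is handed in; nothing more can be done
None
```

I handed the job in at about 30 s of the 122 s allowed; no verdict was shown. The last pictures show the flask within about 3 mm of the plate's centre, the white, green and amber bottles in a row along the tray, the beaker on the stirrer's free side, and the bystanders where they were.

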